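Put the vacuum battery pack on charge behind its child gate

ROBOT

A 6-joint arm with a two-finger parallel gripper is mounted at the origin on the work surface. World frame = base frame: x ahead of the robot, y to its left, z up, the work surface at z = 0. Lengths are in m, angles in rad, forces in N, time in s.
With the tool pointing down it reaches from about 0.3 to 0.875 m from the base axis. Payload 6.4 kg.
Tool frame: the origin (TCP) lies midway between the tips of the shut fingers; the grasp point (between the pads) lies 19 mm behind it (grip_depth is the distance from the TCP to the grasp point, in m); z points along the fingers, y is the line along which they close (so a half turn about z gives the same grasp; the last joint's range is limited). The gripper opens to 85 mm and grips with 20 to 120 N. Pads are 22 mm wide; open, the fingers measure 114 mm over their backs; the gripper's body (76 mm by 85 mm) begins 54 mm behind the grasp point. The pads swing forward as they close: fully open they stand 13 mm farther back than shut.
Start: joints at [-1.538, 0.181, 1.607, -0, 1.354, -0.206], TCP at [0.136, -0.559, 0.198] pointing down, gripper open.
Joint ranges: [-2.99, 2.99], [-0.89, 2.07], [0.3, 2.58], [-1.14, 4.28], [0, 2.63], [-3.12, 3.12]. Speed limits (rad/s): [2.57, 2.57, 3.01, 3.14, 3.14, 3.14].

INTERFACE

Orientations are given as a rotation vector (axis times angle).
In Python, from station import move_ptp, line_to, move_joints, set_gripper, dwell, inverse_kinematics, camera, camera_params, Unreachable, finish_job, read_time, read_joints, read_joint_velocities, read_tau, read_tool_pos, read_tool_rot, read_force, read_wrist_torque, read_gripper_width, read_finger_force, grip_depth gives the robot as it stands. Calls block until the motion is done:
- move_ptp(position, orientation): joint-space move of the TCP to a pose.
- line_to(position, vel=0.15, ori=None, guard=None): straight line of the TCP; ori=None keeps the orientation; vel is the mean speed in m/s. With guard (N) it stops when the force on the tool has changed by that much, and returns True; else False.
- move_joints(angles): joint-space move.
- set_gripper(opening, effort=None): opening from 0.0 (shut) to 1.0 (fully open); effort is the grip in N (None keeps the last); returns when the fingers have stopped.
- dwell(seconds).
- inverse_kinematics(position, orientation): joint angles nearest the present ones, or None.
- camera(name): name is "scene" or "top"; returns the picture (384x512x3 uint8, red, green, blue); there is no depth.
- camera_params(name): a dict with "intrinsics" (3x3 intrinsics, pixels), "R" (3x3) and "t" (3): a world point X has camera coordinates R X + t. Camera axes: x right, y down, z forward; pixel columns grow to the right and rows downward; lengths in m; the calibration is good to about 2 mm. A picture is of the moment at which its call begins. camera_params takes no time and is no camera call.
A pose or a line that the arm cannot do raises Unreachable and nothing moves.
- finish_job(): hands the job in; it is judged then, once.
Readings, each from a call of its own:
- read_time(): time.
- read_joints(): joint angles.
- read_joint_velocities(): joint speeds.
- read_tau(): joint torques, N m.
- read_tool_pos(): TCP position.
- read_tool_rot(): TCP orientation.
- read_force(): force on the tool from outside, world axes, zero at the start.
- read_wrist_torque(): the same for the moment, N m.
- read_gripper_width(): opening from 0.0 (shut) to 1.0 (fully open).
- read_finger_force(): force on a finger pad.
Only numpy, scipy, OpenCV 4.12 (cv2) and the standard library are available. Lean on these libraries where they do the work, as an engineer would, in place of code of your own. Each camera call takes 0.05 s, during which the arm holds its last target. There are 200 camera calls.

TASK

Put the cordless-vacuum battery pack on the sill of the charging bay, nose towards the gate, and push it along the floor through the two sprung gate leaves until its nose is fully home on the contact block, whose depth you must find by feel. Seat it with a steady press on the sprung contacts of 10 to 15 newtons, on top of what it takes to slide it, for about half a second (more than 20 on the contacts damages them), then take your hand out so that the gate closes by itself behind the pack. Leave the other things on the table where they are.

Things in the scene. Friction and masses are not known exactly. Their poses are not given: they have to be found in the camera images.
- pack: battery pack, loose, 0.2 to 0.4 kg: dark box, 80 long (x) x 50 wide (y) x 38 mm tall; the front 12 mm (the nose, +x end, grey with two brass strips) is narrower, 42 wide and 32 tall. The rear face (-x) is flat. Origin: centre of the underside; +x towards the nose, z up. Starts flat on the table, nose within 0.8 rad of the push direction
- pack_nose (a point): centre of the nose's front face, 40 mm ahead of the pack's origin, 16 mm above its underside; axes as the pack
- bay: charging bay, fixed, grey, open-topped, 295 mm long, 88 wide. Origin: on the table, mid-width, on the gate line; +x = push direction into the bay, z up. Base plate 6 mm thick, the pack slides on it. Walls from x 0 to 165 mm, 72 apart inside, tops 48 mm above the table; hinge posts 10 mm across at x 0, y +-37. Power supply block at the far end, x 166 to 200, 50 mm tall
- bay_sill (a point): middle of the open sill in front of the gate, on top of the base plate (bay x -50, 6 mm above the table). The sill runs from bay x -95 to 0 and has no side walls; axes as the bay
- bay_guides (a point): start of the guides, on the base plate (bay x 50): from here to x 165 the way is 54 mm wide, guide tops 36 mm above the table; lead-in plates narrow it to that from x 37 on. Seated, the pack's rear face is 42 to 72 mm past the gate line: the pushing fingers must follow it through the gate, and can then be lifted straight up and out. Axes as the bay
- bay_bridge (a point): middle of the top of the bridge, a bar 14 mm wide (x) that crosses the way at bay x 95; its underside is 48, its top 53 mm above the table. The seated pack lies under it. Axes as the bay
- contacts (a joint): sprung contact block between the guides, black, two brass strips, 52 mm wide, 8 thick, top 40 mm above the table. Its front stands anywhere from 122 to 152 mm past the gate line, differently each time: no reading tells where, find it by feel. Value: how far it is pressed in (+x), 0 to 4 mm, stiff spring 12 N per mm from 0 N. At least 0.6 mm (7.2 N) seats the pack, over 1.65 mm (20 N) damages it
- gate_left (a joint): left gate leaf (at +y of the bay): steel plate 30 long, 34 tall, 3 mm thick, bottom 9 mm above the table, upright hinge at bay x 0, y +32 mm. 0 = closed across the way, grows to 1.5 rad as it swings inwards (+x); never opens outwards. Spring-closed: 0.03 N m closed to 0.075 N m fully open, so 1 to 2.5 N at its tip
- gate_right (a joint): right gate leaf (hinge at bay y -32 mm), the mirror image, same values. Sliding the pack along inside, with the leaves on the fingers, takes about 2 to 8 N
- case: plain dark hard case, 82 x 52 x 26 mm, round-edged, no nose: a bystander, loose; origin: centre of its underside; leave it where it is
- remote: black remote control, 150 x 42 x 18 mm, loose; origin: centre of its underside; leave it where it is
- candle: lidded glass candle jar, 70 mm across, 85 mm tall, loose; origin: centre of its underside; leave it where it is
- plant: succulent in a white pot, 76 mm across, 100 mm tall, loose; origin: centre of its underside; leave it where it is
- dish: shallow white bowl, 140 mm across, 30 mm tall, loose; origin: centre of its underside; leave it where it is
- book: blue book lying flat, 150 x 210 x 28 mm, loose; origin: centre of its underside; leave it where it is
- mug: blue mug, 80 mm across, 90 mm tall, loose; origin: centre of its underside; leave it where it is
Things that resemble listed ones, but are neither listed nor needed, are in the scene too. Leave any green look-alike of the pack alone.

How it is judged:
On the way, in this order (a step that is already met when the one before it is completed fails the run):
1. the pack, flat on the bay's floor, is half-way through the gate, both leaves pushed open by it (x of pack in the frame of bay between -0.015 and 0.035 m and y of pack in the frame of bay between -0.01 and 0.01 m and z of pack in the frame of bay between 0.002 and 0.01 m and angle between pack's own z axis and vertical below 0.12 rad and value of joint each of gate_left, gate_right above 0.6 rad), for 0.1 s.
2. the pack's nose is pressed onto the contact block with at least 7.2 N (0.6 mm) for 0.3 s (value of joint contacts above 0.0006 m and x of pack_nose in the frame of bay above 0.119 m and z of pack in the frame of bay between 0.002 and 0.01 m), for 0.3 s.
At the end, for the whole second after the job is handed in: The pack lies flat on the bay's floor behind the gate, at rest, where it was seated: its nose at least 116 mm past the gate line and within 6 mm sideways of the middle of the way, straight within 0.1 rad; both gate leaves are closed (below 0.1 rad) and nothing holds the pack (x of pack_nose in the frame of bay between 0.116 and 0.156 m and y of pack_nose in the frame of bay between -0.006 and 0.006 m and z of pack in the frame of bay between 0.002 and 0.01 m and angle between the x axis of pack and the x axis of bay, either way round below 0.1 rad and angle between pack's own z axis and vertical below 0.08 rad and linear speed of pack below 0.01 m/s and value of joint each of gate_left, gate_right below 0.1 rad); the robot touches nothing.
It fails at once if the contact block is pressed with more than 20 N (1.65 mm) (value of joint contacts above 0.00165 m).
It fails at once if another thing on the table is shifted by more than 30 mm (distance of any of case, remote, candle, plant, dish, book, mug from where it was at the start of the episode above 0.03 m).
It also fails if it takes over 72 s, if anything falls off the work surface, if the arm or the gripper's body presses on something with over 40 N, if the wrist force passes 120 N, or if a joint passes its speed limit or range.

## Working session

There is one attempt and no reset: what is moved stays moved. The work goes in short steps, each a Python script; the robot and the scene stay as the last script left them, time stands still between calls to the robot, and variables do not carry over. Pictures are saved under pics/ and viewed, at most 10 in all, crops included, and the job is handed in when it is done.

```bash
ls; mkdir -p pics
python3 - <<'E'
from station import *
import cv2,numpy as np
for n in("scene","top"):
    im=camera(n); cv2.imwrite(f"pics/{n}0.png",cv2.resize(im[:,:,::-1],None,fx=1.5,fy=1.5,interpolation=cv2.INTER_CUBIC))
    p=camera_params(n); print(n,p["intrinsics"],p["R"],p["t"])
print(read_time(),read_tool_rot(),grip_depth() if callable(grip_depth) else grip_depth)
E
```

```text
pics
scene [[406.3654433    0.         261.04392817]
 [  0.         406.3654433  194.92712284]
 [  0.           0.           1.        ]] [[-0.87009075  0.49277657 -0.01064615]
 [ 0.39806734  0.68979834 -0.60474841]
 [-0.29066215 -0.53042388 -0.79634541]] [ 0.50886567 -0.16249441  1.47564707]
top [[442.55018718   0.         257.69009683]
 [  0.         442.55018718 198.91341943]
 [  0.           0.           1.        ]] [[-0.0228195  -0.99969836  0.00908027]
 [-0.99242769  0.02155518 -0.12092416]
 [ 0.12069195 -0.01177094 -0.99262022]] [-0.02258943  0.55593709  1.48257843]
0.1 [-3.11762521e+00 -3.74039375e-01 -1.67066457e-04] 0.0187
```

View pics/top0.png

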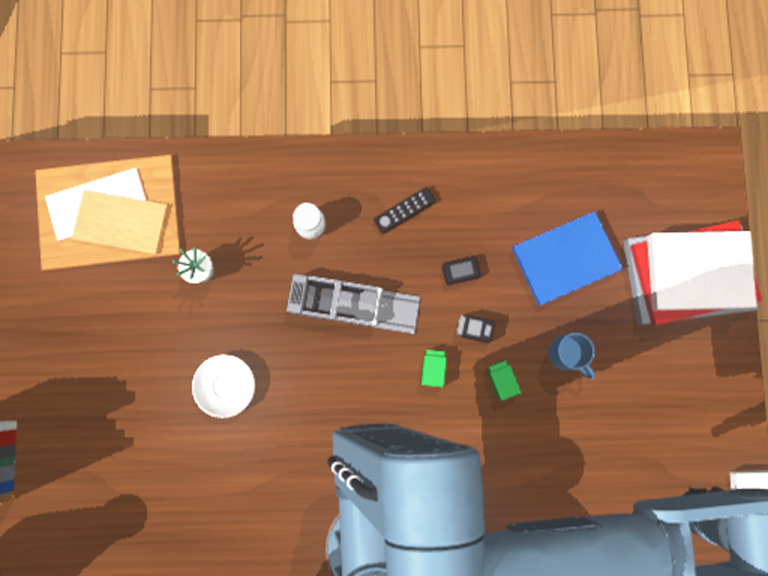

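View pics/scene0.png

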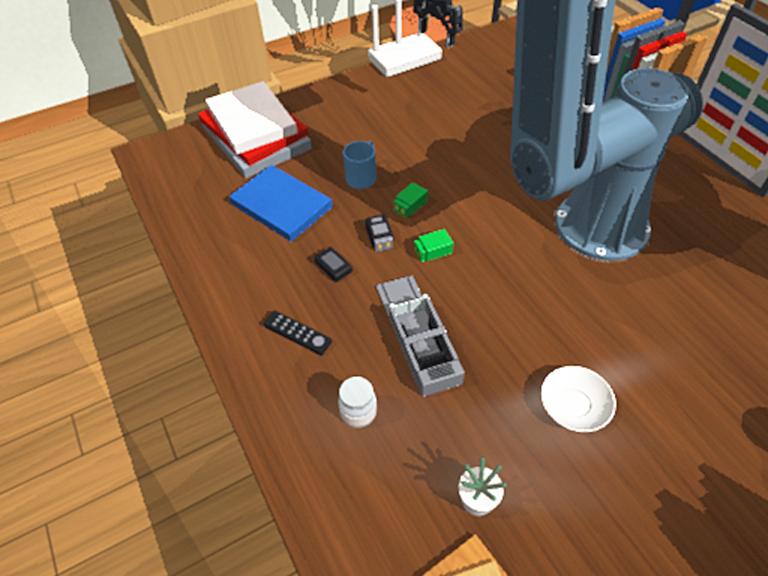

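The top view shows the bay running from (290,295) to (418,312) with the sill on the right, so the push direction is image-left, about +y. The pack is at (477,328) and the case at (462,270). The scene view agrees: pack (380,232), bay (420,335).

Run:
```python
from station import *
import cv2,numpy as np
t=camera("top")[165:265,180:340]; s=camera("scene")[135:270,190:330]
cv2.imwrite("pics/t1.png",cv2.resize(t[:,:,::-1],(800,500),interpolation=cv2.INTER_CUBIC))
cv2.imwrite("pics/s1.png",cv2.resize(s[:,:,::-1],None,fx=4.4,fy=4.4,interpolation=cv2.INTER_CUBIC))
```

```text
(no output)
```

View pics/t1.png

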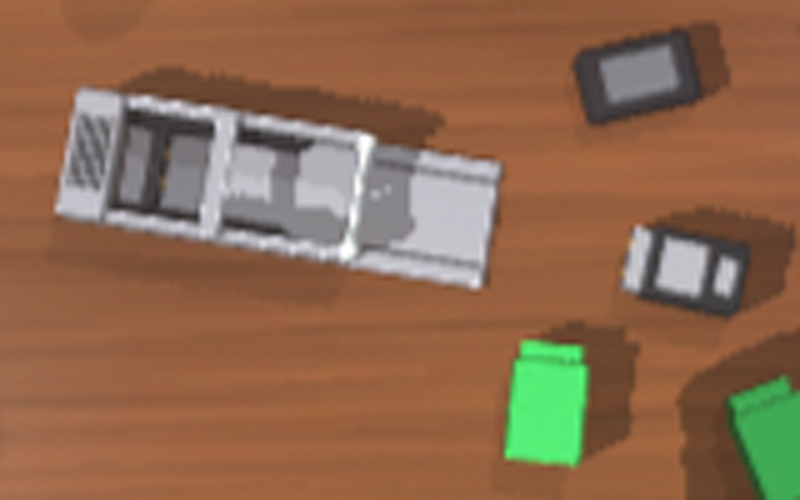

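View pics/s1.png

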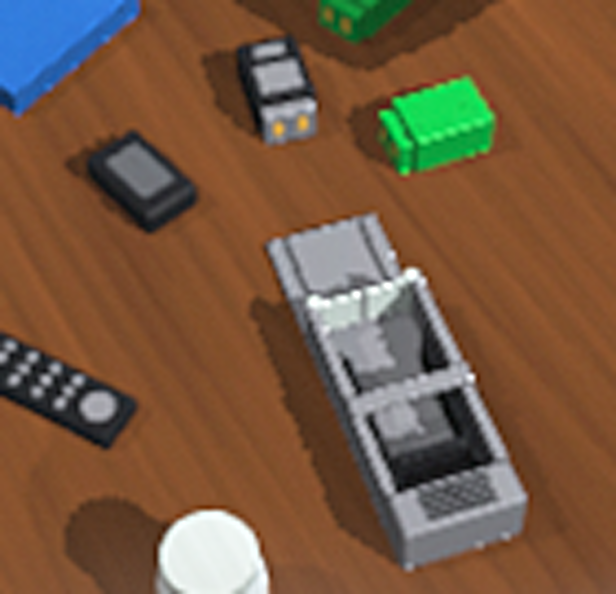

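The crops show the pack's nose with its brass strips facing the bay (t1 ≈ (630,260)), the sill's outer edge at (500,163)–(480,288), and the supply block's far edge at (80,88)–(57,215). I'll cast these corners onto their known height planes and fit rigid poses.

```bash
cat > h.py <<'E'
from station import *
import numpy as np
from scipy.spatial.transform import Rotation as Ro
def full(crop,px):
    px=np.array(px,float)
    return (px+.5)/5-.5+[180,165] if crop=="top" else (px+.5)/4.4-.5+[190,135]
def cast(cam,uv,z):
    p=camera_params(cam); R,t=p["R"],p["t"]; c=-R.T@t
    d=R.T@np.linalg.solve(p["intrinsics"],[uv[0],uv[1],1.])
    return (c+d*(z-c[2])/d[2])[:2]
def fit(m,w):
    m,w=np.array(m)[:,:2],np.array(w); mc,wc=m.mean(0),w.mean(0)
    a=m-mc;b=w-wc
    yaw=np.arctan2((a[:,0]*b[:,1]-a[:,1]*b[:,0]).sum(),(a*b).sum())
    R=np.array([[np.cos(yaw),-np.sin(yaw)],[np.sin(yaw),np.cos(yaw)]])
    o=wc-R@mc
    return o,yaw,w-(o+m@R.T)
def ori(y): 
    c,s=np.cos(y),np.sin(y)
    return Ro.from_matrix(np.array([[c,s,0],[s,-c,0],[0,0,-1]])).as_rotvec()
E
cat > meas.py <<'E'
from h import *
obs={"bay":{"top":[((500,163),(-95,-44,6)),((480,288),(-95,44,6)),((80,88),(200,-44,50)),((57,215),(200,44,50)),((122,97),(166,-44,50)),((102,222),(166,44,50))],
"scene":[((268,243),(-95,-44,6)),((375,214),(-95,44,6)),((405,535),(200,-44,50)),((525,487),(200,44,50))]},
"pack":{"top":[((655,228),(28,-25,38)),((748,243),(-40,-25,38)),((732,316),(-40,25,38)),((637,290),(28,25,38)),((640,226),(40,-21,32)),((622,290),(40,21,32))],
"scene":[((238,48),(-40,-25,38)),((292,37),(-40,25,38)),((270,143),(40,-21,0)),((316,132),(40,21,0)),((258,112),(28,-25,38)),((315,98),(28,25,38))]}}
for n,o in obs.items():
    M,W=[],[]
    for c,l in o.items():
        m=[np.array(x[1])/1e3 for x in l]; w=[cast(c,full(c,x[0]),x[1][2]/1e3) for x in l]
        p,y,r=fit(m,w); print(n,c,p.round(4),round(y,3),(r*1e3).round(1).tolist()); M+=m;W+=w
    p,y,r=fit(M,W); print(n,"both",p.round(4),round(y,4))
E
python3 meas.py
```

```text
bay top [ 0.5363 -0.0112] 1.391 [[0.4, 0.6], [-0.1, 1.3], [-0.1, -2.7], [-0.0, -2.3], [-0.9, 2.3], [0.6, 0.8]]
bay scene [ 0.5377 -0.0112] 1.391 [[-0.5, 3.3], [0.9, 4.0], [0.2, -0.3], [-0.6, -7.1]]
bay both [ 0.5369 -0.0112] 1.3918
pack top [ 0.4841 -0.2346] 1.321 [[-3.2, -0.8], [2.0, 2.0], [1.0, 2.6], [3.3, 0.6], [-0.1, -4.0], [-3.0, -0.5]]
pack scene [ 0.4868 -0.2314] 1.348 [[-2.4, 1.6], [2.5, 1.6], [-4.7, -4.8], [-1.5, -5.8], [1.7, 4.5], [4.4, 3.0]]
pack both [ 0.4854 -0.233 ] 1.3346
```

```bash
cat >> h.py <<'E'
BO=np.array([0.5369,-0.0112]); BY=1.391
BR=np.array([[np.cos(BY),-np.sin(BY)],[np.sin(BY),np.cos(BY)]])
def bw(x,y,z): return [*(BO+BR@[x,y]),z]
def tb(): p=read_tool_pos(); return np.round([*(BR.T@(np.array(p[:2])-BO)),p[2]],4)
def fb(): f=read_force(); return np.array([*(BR.T@np.array(f[:2])),f[2]])
E
python3 - <<'E'
from h import *
import cv2
P=[0.4851,-0.2335]; py=1.335
o=ori(py); q=inverse_kinematics([*P,.15],o); q2=inverse_kinematics([*P,.15],ori(py-np.pi)); print(q,q2)
move_ptp([*P,.15],o); line_to([*P,.004],vel=.1)
set_gripper(0.0,30); print("w",read_gripper_width(),read_finger_force())
line_to([*P,.09],vel=.1); print("w",read_gripper_width(),read_force(),read_time())
move_ptp(bw(-.052,0,.09),ori(BY))
print(tb())
a=camera("top")[165:265,180:340]; b=camera("scene")[135:235,190:350]
cv2.imwrite("pics/g.png",cv2.resize(np.vstack([a,b])[:,:,::-1],(800,600),interpolation=cv2.INTER_CUBIC) if 0 else cv2.resize(np.hstack([a,b])[:,:,::-1],(800,250),interpolation=cv2.INTER_CUBIC))
E
```

```text
[-6.69204340e-01  1.48721467e-01  1.74654122e+00 -4.44089210e-16
  1.24632997e+00 -4.33408014e-01] [-6.69204340e-01  1.48721467e-01  1.74654122e+00 -4.44089210e-16
  1.24632997e+00  2.70818464e+00]
w 0.001596354421502028 3.833451201232947
w -0.0003455699316189039 [ 0.47257437 -0.38788507 -1.17995631] 5.3333
[-0.0526  0.      0.0897]
```

View pics/g.png

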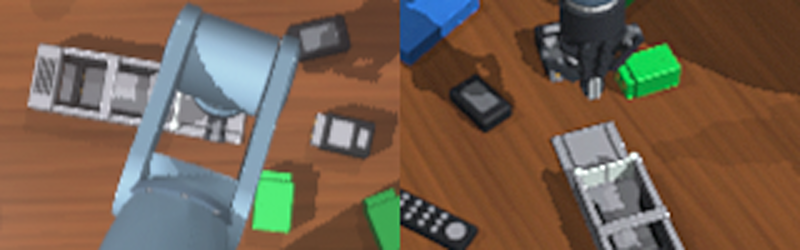

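The fingers shut on nothing and the pack still lies at about t1 (690,266). I'll retry with logging at each stage and a picture before closing.

Run:
```python
from h import *
import cv2
def shot():
    return cv2.resize(camera("scene")[110:210,210:310],(400,400),interpolation=cv2.INTER_CUBIC)
set_gripper(1.0); print("w",read_gripper_width())
P=[0.4851,-0.2335]; py=1.335
# pack centre now vs start from the top view: bright labels region
move_ptp([*P,.12],ori(py)); print(read_tool_pos(),read_tool_rot(),ori(py))
A=shot()
g=line_to([*P,.03],vel=.06,guard=6); print(g,read_tool_pos(),read_force())
B=shot()
cv2.imwrite("pics/r.png",np.hstack([A,B])[:,:,::-1]); print(read_time())
```

```text
w 0.9992765585283765
[ 0.48499941 -0.23258584  0.11960452] [-2.46686226e+00 -1.94351774e+00 -7.46053630e-04] [2.4673179 1.9447228 0.       ]
False [ 0.4854225  -0.23375839  0.03045106] [-0.30805754  0.08306664  0.67583163]
9.4583
```

View pics/r.png

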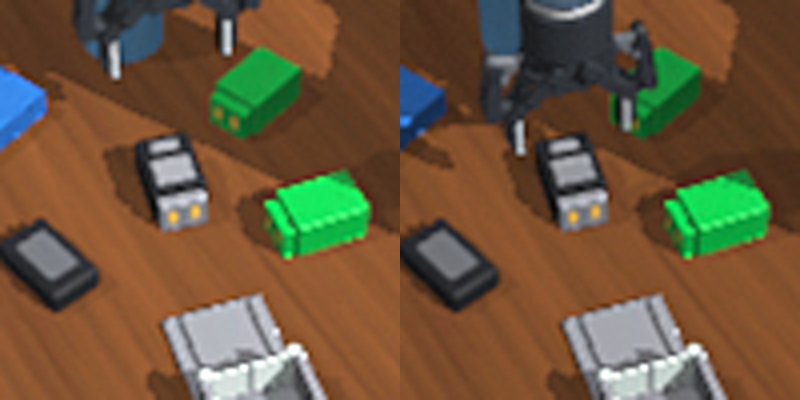

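The tips project about 5 px (≈30 mm in height) above where the TCP reading puts them, in both the open and shut poses. The earlier grasp probably closed above the pack, so I'll probe the table by feel with the open fingers astride it.

Run:
```python
from h import *
import cv2
P=[0.4851,-0.2335]
print(line_to([*P,.004],vel=.06,guard=6),read_tool_pos(),read_force())
g=line_to([*P,-.012],vel=.03,guard=4); print(g,read_tool_pos(),read_force())
B=cv2.resize(camera("scene")[110:210,210:310],(500,500),interpolation=cv2.INTER_CUBIC)
cv2.imwrite("pics/r2.png",B[:,:,::-1]); print(read_time())
```

```text
False [ 0.4848736  -0.23332891  0.00355282] [ 0.71619763 -0.26336929  0.87034081]
False [ 0.48509641 -0.23346886 -0.0120863 ] [0.24604796 0.38908926 1.06674256]
10.775
```

View pics/r2.png

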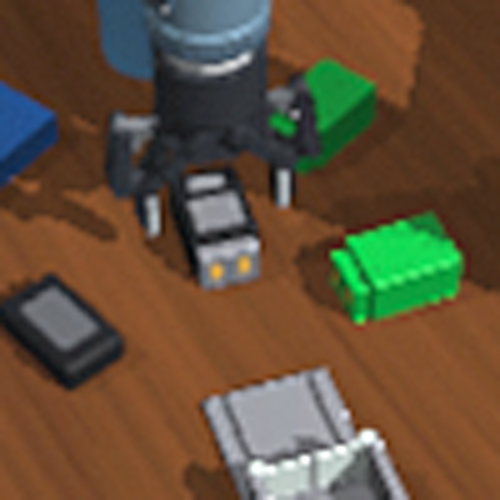

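The picture shows the tips astride the pack at (152,232) and (283,205), still not touching the table, although TCP z reads −0.012. I'll keep probing down.

Run:
```python
from h import *
P=[0.4851,-0.2335]
g=line_to([*P,-.045],vel=.02,guard=4); print(g,read_tool_pos(),read_force(),read_time())
```

```text
False [ 0.48521722 -0.23355898 -0.04488358] [-1.13241093  0.25481668 -0.08895791] 12.575
```

Run:
```python
from h import *
P=[0.4851,-0.2335]
line_to([*P,-.035],vel=.05)
set_gripper(0.0,25); print("w",read_gripper_width(),read_finger_force(),read_force(),read_time())
import cv2
B=cv2.resize(camera("scene")[110:210,210:310],(500,500),interpolation=cv2.INTER_CUBIC)
cv2.imwrite("pics/r3.png",B[:,:,::-1])
```

```text
w 0.5794052741640595 27.459862232208252 [ 0.44379162 -1.24740174  0.52684442] 13.3417
```

View pics/r3.png

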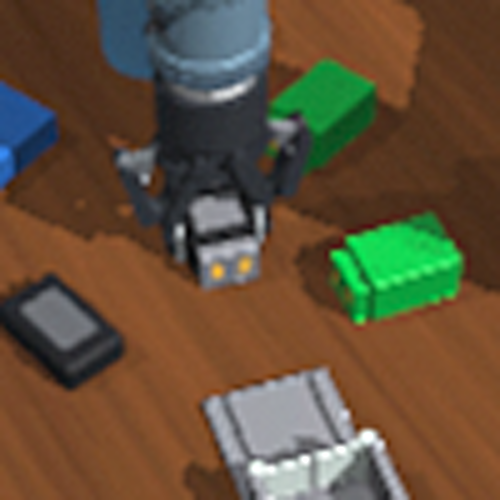

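The picture shows the pack gripped between the fingers, with the pads at (180,240) and (262,225), and width reads 0.58. So the tool z reading is biased and I'll work by feel in z. Next I lift it and set it on the sill.

Run:
```python
from h import *
import cv2
P=[0.4851,-0.2335]
line_to([*P,.035],vel=.12); print("w",read_gripper_width(),read_force())
move_ptp(bw(-.052,0,.035),ori(BY)); print(tb())
line_to(bw(-.052,0,-.020),vel=.08,guard=6)
g=line_to(bw(-.052,0,-.034),vel=.015,guard=4); print(g,tb(),fb(),"w",read_gripper_width(),read_time())
```

```text
w 0.5856897628719331 [ 0.31462246  0.11874732 -3.72739271]
[-0.0516  0.0006  0.0342]
True [-0.052   0.0001 -0.0291] [-0.12026618  1.19357122  3.28826504] w 0.583150501453795 16.3417
```

Run:
```python
from h import *
import cv2
set_gripper(0.8); line_to(bw(-.052,0,.06),vel=.15)
q=np.array(read_joints()); q[0]-=.75; move_joints(q); set_gripper(0.0,30)
a=cv2.resize(camera("top")[180:230,220:290][:,:,::-1],(560,400),interpolation=cv2.INTER_CUBIC)
np.save("pics/s.npy",camera("scene"))
cv2.imwrite("pics/p.png",a); print(read_time(),read_gripper_width())
```

```text
19.6167 0.0029877193608634335
```

View pics/p.png

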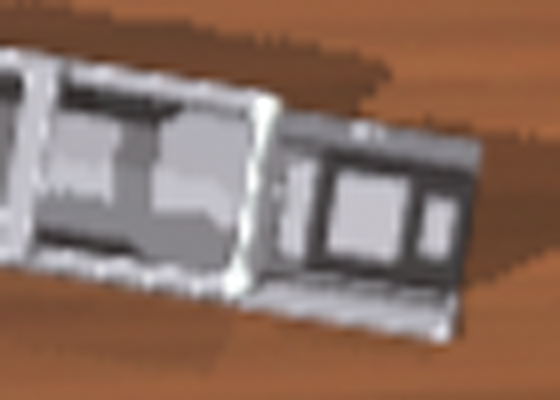

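The pack lies on the sill with its nose at the gate. Its body corners are about (325,150), (313,270), (475,168) and (458,290), and the posts are at (265,103) and (237,283). I'll convert these to the bay frame.

Run:
```python
from h import *
def b(px,z): return (1e3*(BR.T@(cast("top",(np.array(px)+.5)/8-.5+[220,180],z)-BO))).round(1)
C=[b(p,.044) for p in[(325,150),(475,168),(458,290),(313,270)]]; print("pack",C,np.mean(C,0)+[6,0])
d=(C[0]-C[1]+C[3]-C[2]); print("yaw",np.arctan2(d[1],d[0]))
print("posts",b((265,103),.048),b((237,283),.048),"sill",b((482,145),.006),b((447,340),.006))
```

```text
pack [array([-28.3, -24.5]), array([-92.5, -26.9]), array([-93.2,  25.7]), array([-31.2,  26.9])] [-55.3   0.3]
yaw 0.02851841511155925
posts [  0.  -39.9] [-0.4 37.8] sill [-95.4 -42.2] [-93.3  44.5]
```

Placement is good: pack centre at about (−55, 0.3) mm in the bay frame, yaw about 0.03. Now I drop the shut fingers behind it, feel for the table, raise them and touch the rear face.

Run:
```python
from h import *
p=read_tool_pos(); line_to([p[0],p[1],.13],vel=.2)
X=-.135
move_ptp(bw(X,0,.10),ori(BY)); line_to(bw(X,0,0),vel=.12,guard=8)
g=line_to(bw(X,0,-.06),vel=.02,guard=5); z=read_tool_pos()[2]; print("table",g,tb(),fb())
if g:
    line_to(bw(X,0,z+.014),vel=.05); dwell(.2); f0=fb()
    print("clear",f0,tb())
    g=line_to(bw(-.09,0,z+.014),vel=.015,guard=2.0); print("touch",g,tb(),fb()-f0)
    np.save("z.npy",[z,*f0])
print(read_time())
```

```text
table True [-0.135   0.     -0.0327] [1.16790715 2.34717827 6.60282577]
clear [-0.15101902 -0.39673839  0.68831529] [-0.1349  0.0003 -0.019 ]
touch True [-0.0904  0.0004 -0.0191] [-0.13656692  0.36235847  0.02084498]
27.4083
```

The table is felt at a reading of −0.0327, so the z bias is about 33 mm. Now I push through the gate while logging, stopping short of the earliest contact position.

```bash
cat >> h.py <<'E'
Z,*F0=np.load("z.npy"); F0=np.array(F0)
def force(n=6,dt=.015):
    r=[]
    for _ in range(n): dwell(dt); r.append(fb()-F0)
    return np.mean(r,0)
E
sed -i 's/^Z,/import os\nZ,/' h.py
python3 - <<'E'
from h import *
for x in(-.08,-.06,-.04,-.02,0,.012):
    g=line_to(bw(x,0,Z+.014),vel=.04,guard=18); print(x,g,tb(),force(4).round(2),round(read_time(),2))
    if g: break
import cv2
a=camera("top")[180:230,210:290]; b=camera("scene")[175:235,255:325]
cv2.imwrite("pics/q.png",np.hstack([cv2.resize(a,(400,250),interpolation=cv2.INTER_CUBIC),cv2.resize(b,(292,250),interpolation=cv2.INTER_CUBIC)])[:,:,::-1])
E
```

```text
-0.08 False [-0.0814 -0.0002 -0.0188] [-7.69 -0.02 -1.97] 27.89
-0.06 False [-0.0602 -0.0001 -0.0189] [-3.22 -0.51 -3.08] 28.61
-0.04 False [-0.0394  0.0001 -0.0187] [-0.12  0.48 -0.88] 29.32
-0.02 False [-0.0193  0.0002 -0.0188] [-0.03  0.61 -0.27] 30.04
0 False [ 0.0007  0.0002 -0.0187] [ 0.35  0.34 -0.88] 30.76
0.012 False [ 0.0126  0.0001 -0.0187] [ 0.4   0.97 -0.38] 31.27
```

View pics/q.png

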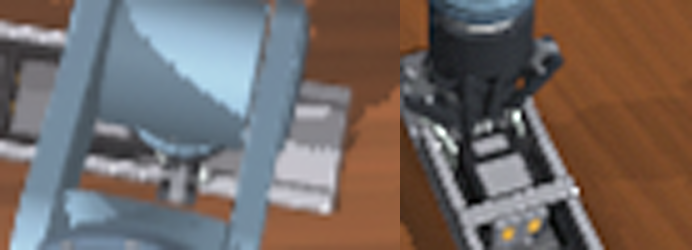

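The picture shows the pack inside, nose past the bridge (brass at (515,230)), and the fingers following it between the leaves. The remaining travel goes in small steps by feel.

Run:
```python
from h import *
x=.012; L=[]
while x<.075:
    x+=.0007
    line_to(bw(x,0,Z+.014),vel=.01,guard=10); f=-force(5,.012)[0]; L.append((round(x*1e3,1),round(float(tb()[0])*1e3,1),round(f,1)))
    base=np.median([l[2] for l in L[-12:-2]]) if len(L)>6 else 3
    if f>base+5 or read_time()>52: break
print(L[::4],L[-6:],base,read_time())
```

```text
[(12.7, 12.7, np.float64(0.4)), (15.5, 15.6, np.float64(3.1)), (18.3, 18.4, np.float64(3.1)), (21.1, 21.0, np.float64(4.2)), (23.9, 23.7, np.float64(4.8)), (26.7, 26.6, np.float64(4.5)), (29.5, 29.4, np.float64(4.7)), (32.3, 32.4, np.float64(2.9)), (35.1, 35.1, np.float64(1.6)), (37.9, 38.0, np.float64(1.8)), (40.7, 40.8, np.float64(1.5)), (43.5, 43.6, np.float64(2.0)), (46.3, 45.4, np.float64(7.0))] [(42.8, 42.9, np.float64(1.8)), (43.5, 43.6, np.float64(2.0)), (44.2, 44.3, np.float64(1.8)), (44.9, 44.9, np.float64(2.4)), (45.6, 45.2, np.float64(4.8)), (46.3, 45.4, np.float64(7.0))] 1.9 45.6667
```

Clean contact at a tool reading of about 45 mm; the sliding force is 1.9 N. I'll press to about 14.3 N total, hold, back off and lift out.

Run:
```python
from h import *
x=.0463; f=7.0
while f<13.9 and x<.051:
    x+=.0003; line_to(bw(x,0,Z+.014),vel=.01); f=-force(6,.012)[0]; print(round(x*1e3,1),tb()[0],round(f,2))
for _ in range(4):
    f=-force(10,.016)[0]; print("hold",round(f,2),tb()[0])
    if f>17: break
t=tb()[0]
line_to(bw(t-.004,0,Z+.014),vel=.02); print("off",force(5).round(2))
line_to(bw(t-.004,0,Z+.12),vel=.12,guard=15); print(tb(),force(5).round(2),read_time())
```

```text
46.6 0.0454 8.58
46.9 0.0455 9.53
47.2 0.0455 10.49
47.5 0.0456 11.82
47.8 0.0457 12.41
48.1 0.0457 13.51
48.4 0.0458 14.73
hold 14.77 0.0458
hold 14.41 0.0458
hold 14.57 0.0458
hold 14.89 0.0458
off [ 0.24  0.15 -0.87]
[0.0418 0.0007 0.0864] [ 0.08  0.17 -0.88] 50.1167
```

Run:
```python
from h import *
import cv2
q=np.array(read_joints()); q[0]-=.75; move_joints(q)
im=camera("scene")[:,:,::-1].astype(int); im0=cv2.resize(cv2.imread("pics/scene0.png"),(512,384),interpolation=cv2.INTER_AREA).astype(int)
p=camera_params("scene")
def proj(X): c=p["R"]@np.array(X)+p["t"]; u=p["intrinsics"]@c; return u[:2]/u[2]
def diff(pts):
    m=np.zeros(im.shape[:2],np.uint8); cv2.fillConvexPoly(m,np.int32(np.round([proj(bw(*a)) for a in pts])),1)
    return np.abs(im-im0)[m>0].mean().round(1)
for n,s in(("left",1),("right",-1)):
    print(n,diff([(0,s*.004,.015),(0,s*.028,.015),(0,s*.028,.041),(0,s*.004,.041)]))
print("sill",diff([(-.08,-.03,.006),(-.08,.03,.006),(-.02,.03,.006),(-.02,-.03,.006)]),"inside",diff([(.06,-.02,.044),(.06,.02,.044),(.085,.02,.044),(.085,-.02,.044)]),read_time(),read_force())
```

```text
left 22.0
right 22.3
sill 19.3 inside 50.8 51.65 [-0.4088153  -0.27028546  1.22861728]
```

Run:
```python
from h import *
import cv2
im=camera("scene"); im0=cv2.resize(cv2.imread("pics/scene0.png"),(512,384),interpolation=cv2.INTER_AREA)[:,:,::-1]; s=np.load("pics/s.npy")
p=camera_params("scene")
def proj(X): c=p["R"]@np.array(X)+p["t"]; u=p["intrinsics"]@c; return u[:2]/u[2]
def col(i,pts):
    m=np.zeros(i.shape[:2],np.uint8); cv2.fillConvexPoly(m,np.int32(np.round([proj(bw(*a)) for a in pts])),1)
    return i[m>0].mean(0).round(),i[m>0].std(0).mean().round()
R={"left":[(0,.004,.015),(0,.028,.015),(0,.028,.041),(0,.004,.041)],"right":[(0,-.004,.015),(0,-.028,.015),(0,-.028,.041),(0,-.004,.041)],
"sill":[(-.08,-.03,.006),(-.08,.03,.006),(-.02,.03,.006),(-.02,-.03,.006)],"floor_behind_gate":[(.02,-.02,.006),(.02,.02,.006),(.035,.02,.006),(.035,-.02,.006)]}
for n,r in R.items(): print(n,*[col(i,r) for i in(im0,s,im)])
for r in range(196,216,2): print(r,im0[r,258:290:3].mean(1).astype(int),im[r,258:290:3].mean(1).astype(int))
```

```text
left (array([190., 200., 197.]), np.float64(31.0)) (array([206., 216., 212.]), np.float64(35.0)) (array([213., 221., 219.]), np.float64(33.0))
right (array([201., 212., 208.]), np.float64(13.0)) (array([218., 228., 225.]), np.float64(16.0)) (array([224., 233., 230.]), np.float64(14.0))
sill (array([161., 163., 168.]), np.float64(33.0)) (array([131., 133., 135.]), np.float64(72.0)) (array([180., 182., 188.]), np.float64(37.0))
floor_behind_gate (array([140., 141., 147.]), np.float64(25.0)) (array([153., 154., 160.]), np.float64(28.0)) (array([112., 113., 118.]), np.float64(36.0))
196 [138 167 167 169 172 173 115 178 198 128  87] [154 188 190 190 198 195 126 202 228 141  98]
198 [111 169 169 172 106 115 154 171 214 216  79] [118 190 188 195 116 134 183 193 237 243  91]
200 [135 164 153 113 109 185 210 218 105 172  74] [152 197 177 133 106 219 230 237 124 200  83]
202 [134 224 126 223 233 164 201 186 104 123 103] [157 252 131 252 252 185 223 214 120 146 116]
204 [107 243 238 203 202 165 208 100  99  61 151] [119 255 254 223 226 190 232 110 113  62 173]
206 [109 179 201 201 207 170 123  96  99  61 187] [130 207 224 224 228 196 139 105 111  71 219]
208 [ 98 127 200 210 164 153  95 108 115  66 143] [113 146 217 233 184 169 100 124 129  73 160]
210 [ 74  89 192 151 153 166 145 111 113  88  77] [ 83 105 223 167 171 189 171 126 129 101  78]
212 [ 55  62 174 153 154 171 149 109 112  93  39] [ 62  67 196 174 179 180 172 127 132  88  50]
214 [ 54  70 169 142 155 170 172 105 112  77  32] [ 61  84 196 131 100 125 142  92  47  51  36]
```

The gate pixels match the closed-gate images, apart from a uniform exposure change of about 1.12. The sill is empty and the pack is inside, so I'm handing in.

```bash
python3 -c "
from station import *
print(finish_job())"
```

```text
the job is handed in; nothing more can be done
None
```

I handed the job in at about 52 s: the pack went through the gate and was held on the contacts at about 12.7 N (14.6 N total less 1.9 N sliding) for over 0.6 s, and after I lifted the hand out, image pixels showed both leaves closed and the sill empty; no verdict came back.

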